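Put the check weight away and zero the balance

ROBOT

A 6-joint arm with a two-finger parallel gripper is mounted at the origin on the work surface. World frame = base frame: x ahead of the robot, y to its left, z up, the work surface at z = 0. Lengths are in m, angles in rad, forces in N, time in s.
With the tool pointing down it reaches from about 0.425 to 0.95 m from the base axis. Payload 14.7 kg.
Tool frame: the origin (TCP) lies on the centre line of the jaws, within the pads' length; the fingertips stand 8 mm ahead of it and the grasp point (between the pads) lies 11 mm behind it (r.nose_length is the z of the fingertips in the tool frame, in m); z points along the fingers, y is the direction in which the jaws open and shut (so a half turn about z gives the same grasp; the last joint's range is limited). The gripper opens to 85 mm and grips with 20 to 120 N. Pads are 22 mm wide; open, the fingers measure 114 mm over their backs; the gripper's body (76 mm by 85 mm) begins 54 mm behind the grasp point. The pads swing forward as they close: fully open they stand 13 mm farther back than shut.
Start: joints at [-1.223, 0.48, 1.596, -0, 1.065, -0.047], TCP at [0.25, -0.6, 0.239] pointing down, gripper open.
Joint ranges: [-2.75, 2.75], [-0.82, 2.05], [0.23, 2.67], [-1.56, 4.7], [0.09, 2.69], [-2.92, 2.92]. Speed limits (rad/s): [1.89, 1.89, 2.39, 3.01, 3.01, 3.01].

INTERFACE

Orientations are given as a rotation vector (axis times angle).
In Python, from rig import r, optics, order gives the robot as it stands.
- The arm moves only by the tool jog_arm, never from a script. Its argument "moves" is a list of rows, each an object of numbers: "fingers": the closure, from 0 (fully open) to 1 (shut); "x", "y", "z": the shift along the tool's x, y, z in m; "twist": the turn about the tool's z in degrees. A call has 1 to 5 rows; each row shifts and turns the pose as measured when the row begins, along the tool's axes as they then stand; what a row does not reach is not made up. A row lasts 1/12 s, in which the tool goes at most 41.7 mm and 7.16 degrees, less where a joint would pass 70% of its speed; a pose out of reach is approached as far as the arm can. A call is refused whole if a number of a shift passes 0.0417 or a number of a turn 7.16, either way. A call with a gripper value outside its range is refused whole. The fingers move at their own pace and stop on an object; the grip force is fixed at half the most. Time passes only in rows, so rows that do not move let the fingers close. It gives the time, the measured TCP pose, the force and the opening at its end, in the units of the state.
- r.state(): the state, without advancing time (a new reading comes with each control period).
- optics.camera(name): name is "scene" or "top" or "wrist"; returns (picture, depth): 384x512x3 uint8, red, green, blue; 384x512 float32, m along the optical axis (not along the pixel's ray), 0 where there is no reading.
- optics.camera_model(name): a dict with "vfov" (degrees; the focal length in pixels is half the picture's height over the tangent of half this angle, whatever the lens; pixels are square), "cx", "cy" (the principal point, pixels), "T" (4x4, takes a point from camera to world coordinates). Camera axes: x right, y down, z forward; pixel columns grow to the right and rows downward; lengths in m; the calibration is good to about 2 mm. A picture is of the moment at which its call begins: read the wrist's pose just before it. camera_model takes no time and is no camera call; for the wrist camera it gives the pose at the moment of the call.
- order.finish_job(): hands the job in, once; it reports no verdict.
The state is a dict: "t": time; "joint_positions": joint angles; "dq": joint speeds; "joint_efforts": joint torques, N m; "tcp_pos": TCP position; "tool_rot": TCP orientation; "contact_force": force on the tool from outside, world axes, zero at the start; "wrist_torque": the same for the moment, N m; "width": finger opening in m.
Only numpy, scipy, OpenCV 4.12 (cv2) and the standard library are available. Lean on these libraries where they do the work, as an engineer would, in place of code of your own. Each camera call takes 0.05 s, during which the arm holds its last target. There are 200 camera calls.

TASK

The check weighing is finished: take the red-banded steel weight off the balance pan and set it down, without dropping it, in its own red-labelled slot of the wooden weight block. Then, with the pan empty, press the balance's orange zero key just until it clicks, without driving it on down to its stop, and let it come back up. Leave the other three keys and the other weights alone.

Things in the scene. Friction and masses are not known exactly. Their poses are not given: they have to be found in the camera images.
- red_weight: The 200 g stainless steel knob weight that starts upright on the balance pan: smooth cylindrical body 30 mm in diameter, 32 mm high, topped by a narrow neck and a knob 17 mm in diameter, 46 mm high in all; red disc on the knob, red band round the body just under its shoulder. Origin: centre of its underside; z up. Best gripped by the body.
- pan_centre (a point): Centre of the top surface of the balance's round steel pan (130 mm in diameter), 88 mm above the bench. The weight stands within 30 mm of it in the balance's x and in its y. There is open space below the pan's rim to about 75 mm height, then the housing.
- balance: White bench balance, fixed, 270 mm deep (x) by 210 mm wide (y). Origin: centre of its footprint at bench height; x points from the keys at its front to the pan at its rear (pan centre at x = +60 mm), z up. Key deck 50 mm high; behind it a sloped display, then the housing, 75 mm high. Four keys in a row at x = -107 mm: y = -66 (orange, zero), -22 and +22 (light grey), +66 mm (dark grey).
- zero_key_top (a point): Centre of the top face of the orange zero key, at the right-hand end of the row as seen from the front of the balance (its -y end). Key cap 26 x 26 mm, its top 8 mm above the deck and 58 mm above the bench when up; it moves with the key. The key goes straight down. Free gap to the next key: 18 mm.
- zero_key (a joint): How far the zero key is pressed, in m: 0 up, 0.006 on its stop. Rubber dome: resistance starts at 1.4 N, rises to 4.4 N at 1.5 mm, then collapses (the click) to 3.6 N at 2.5 mm and 1.9 N at 4.3 mm, and rises again to 4.2 N at 5.5 mm and 6.5 N at the stop. It has clicked once past 2.5 mm; from 5.5 mm it is being driven against its stop. Springs back up when let go.
- units_key (a joint): How far the light grey key next to the zero key is pressed, in m: same dome and travel. To be left alone.
- print_key (a joint): How far the second light grey key is pressed, in m: same dome and travel. To be left alone.
- power_key (a joint): How far the dark grey key at the left-hand end is pressed, in m: same dome and travel. To be left alone.
- block: Wooden weight block, fixed, 150 (x) by 210 (y) by 35 mm high. Origin: centre of its underside; z up. Six round slots 14 mm deep, 5 mm wider than their weights, each with a coloured label strip (9 x 26 mm) at its -x side. At x = +31 mm: red at y = +62, blue at y = 0 (bigger, empty, its weight is away), yellow at y = -62. At x = -31 mm: green at y = +62, white at y = 0, black at y = -62.
- red_slot (a point): Centre of the floor of the red-labelled slot, 35 mm in diameter, 14 mm below the block's top (21 mm above the bench). The red weight stands here when put away, about 18 mm of its body showing above the block.
- weight_100: 100 g steel knob weight, yellow disc and band, 24 mm in diameter, 36 mm high, standing in the yellow slot. Origin: centre of its underside.
- weight_50: 50 g steel knob weight, green disc and band, 19 mm in diameter, 28 mm high, standing in the green slot 62 mm from the red slot. Origin: centre of its underside.
- weight_20: 20 g steel knob weight, white disc and band, 14 mm in diameter, 21 mm high, standing in the white slot. Origin: centre of its underside.
- weight_10: 10 g steel knob weight, black disc and band, 11 mm in diameter, 17 mm high, standing in the black slot. Origin: centre of its underside.
There are look-alikes about, which are no part of the job. Leave any blue look-alike of the red_weight alone.

How it is judged:
By the outcome, as a careful person would: the job done as asked, in the order asked, and still so for the second after the job is handed in, with the robot touching nothing.
It also fails if it takes over 61 s, if anything falls off the work surface, if the arm or the gripper's body presses on something with over 40 N, if the wrist force passes 120 N, or if a joint passes its speed limit or range.

## Working session

There is one attempt and no reset: what is moved stays moved. The work goes in short steps, Python scripts to look and compute and a tool call to move; the robot and the scene stay as the last step left them, time stands still between calls to the robot, and variables do not carry over. Pictures are saved under pics/ and viewed, about 8 in all and at most 12, crops included, and the job is handed in when it is done.

Besides the shell and the picture viewer there is one more tool, called after "Emit:" as name(argument=value, ...) on one line, values as JSON. jog_arm: Moves the arm, as the interface text tells. Its arguments: {"type":"object","properties":{"moves":{"type":"array","items":{"type":"object","properties":{"fingers":{"type":"number"},"x":{"type":"number"},"y":{"type":"number"},"z":{"type":"number"},"twist":{"type":"number"}}}}},"required":["moves"]}

```bash
mkdir -p pics; cat > h.py <<'E'
import numpy as np, cv2
from rig import r, optics, order
from scipy.spatial.transform import Rotation as R
def snap(name,out):
    m=optics.camera_model(name); p,d=optics.camera(name)
    np.savez(''+out+'.npz',p=p,d=d,T=m['T'],c=[m['vfov'],m['cx'],m['cy']])
    cv2.imwrite('pics/'+out+'.png',p[:,:,::-1]); return p,d,m
class V:
    def __init__(s,out):
        z=np.load(''+out+'.npz'); s.p=z['p'];s.d=z['d'];s.T=z['T'];v,s.cx,s.cy=z['c'];s.f=192/np.tan(np.radians(v)/2)
    def pt(s,u,v,h=None):
        # world point at pixel, by depth or on plane z=h
        ray=np.array([(u-s.cx)/s.f,(v-s.cy)/s.f,1.])
        if h is None:
            k=s.d[int(round(v))-1:int(round(v))+2,int(round(u))-1:int(round(u))+2]; z=np.median(k[k>0])
        else: z=(h-s.T[2,3])/(s.T[:3,:3]@ray)[2]
        return (s.T[:3,:3]@(ray*z)+s.T[:3,3])
    def px(s,P):
        q=s.T[:3,:3].T@(np.array(P)-s.T[:3,3]); return s.f*q[0]/q[2]+s.cx, s.f*q[1]/q[2]+s.cy
E
python3 - <<'E'
from h import *
for n in ('top','scene'):
    p,d,m=snap(n,n+'0'); print(n,m['vfov'],m['cx'],m['cy'],np.round(m['T'],3).tolist())
print(r.state(), r.nose_length)
E
```

```text
top 54.39900390284441 262.5699711547227 187.9230300093459 [[0.022, -0.995, 0.096, 0.493], [-1.0, -0.023, -0.005, -0.024], [0.007, -0.096, -0.995, 1.091], [0.0, 0.0, 0.0, 1.0]]
scene 50.85904456527096 254.75891522300682 191.88507523375839 [[-0.314, 0.607, -0.73, 1.183], [0.95, 0.202, -0.24, 0.192], [0.001, -0.769, -0.64, 0.603], [0.0, 0.0, 0.0, 1.0]]
{'t': 0.1, 'joint_positions': array([-1.22262334e+00,  4.80740572e-01,  1.59680257e+00,  1.98718580e-05,
        1.06512969e+00, -4.66148203e-02]), 'dq': array([-0.00079526, -0.00110843,  0.00066496,  0.00079831,  0.00048095,
       -0.00087379]), 'joint_efforts': array([ 8.62939251e-04, -9.52255368e+01, -4.31041145e+01, -1.72305176e-04,
        5.21263442e-03, -2.76881826e-05]), 'tcp_pos': array([ 0.24988996, -0.59965135,  0.23875819]), 'tool_rot': array([-3.07953928e+00, -6.15887121e-01,  2.27798332e-04]), 'contact_force': array([-0.40820861, -0.63624201, -0.18479765]), 'wrist_torque': array([-0.00039284,  0.08578459,  0.04690689]), 'width': 0.08565125045639632} 0.008
```

View pics/top0.png

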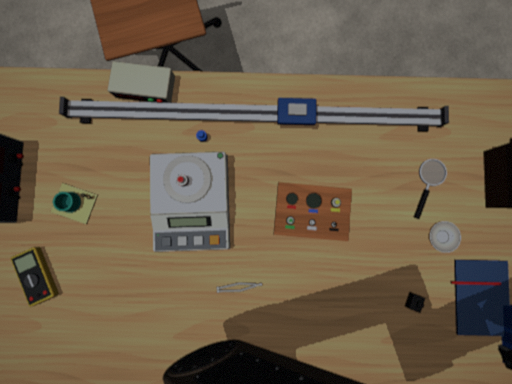

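View pics/scene0.png

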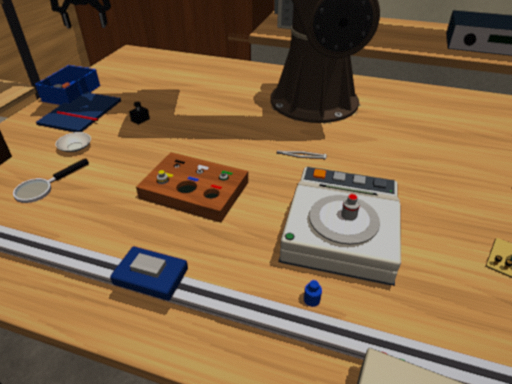

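The top view shows the balance at about (190,200) with the red weight at (182,180) and the orange key at (214,240). The block is at (313,211), with the red label at (291,206) and the red slot at (292,199). I'll enlarge both.

```bash
python3 - <<'E'
from h import *
v=V('top0')
c=v.p[145:255,145:235,::-1]; e=v.p[175:245,268:358,::-1]
a=cv2.resize(c,None,fx=4.4,fy=4.4,interpolation=cv2.INTER_CUBIC); b=cv2.resize(e,None,fx=4.4,fy=4.4,interpolation=cv2.INTER_CUBIC)
b=cv2.copyMakeBorder(b,0,a.shape[0]-b.shape[0],4,0,cv2.BORDER_CONSTANT)
cv2.imwrite('pics/crop0.png',np.hstack([a,b]))
for n,u,w,h in [('knob',182,180,.134),('orange',214,240,.058),('dark',167,241,.058),('pan',187,180,.088),('redslot',292,199,.035),('yel slot',336,202,.035)]:
    print(n,v.pt(u,w,h).round(3),v.pt(u,w).round(3))
E
```

```text
knob [0.601 0.179 0.134] [0.601 0.179 0.134]
orange [0.446 0.101 0.058] [0.446 0.1   0.059]
dark [0.441 0.229 0.058] [0.441 0.229 0.059]
pan [0.606 0.175 0.088] [0.603 0.17  0.115]
redslot [ 0.565 -0.113  0.035] [ 0.566 -0.115  0.022]
yel slot [ 0.559 -0.238  0.035] [ 0.558 -0.234  0.057]
```

View pics/crop0.png

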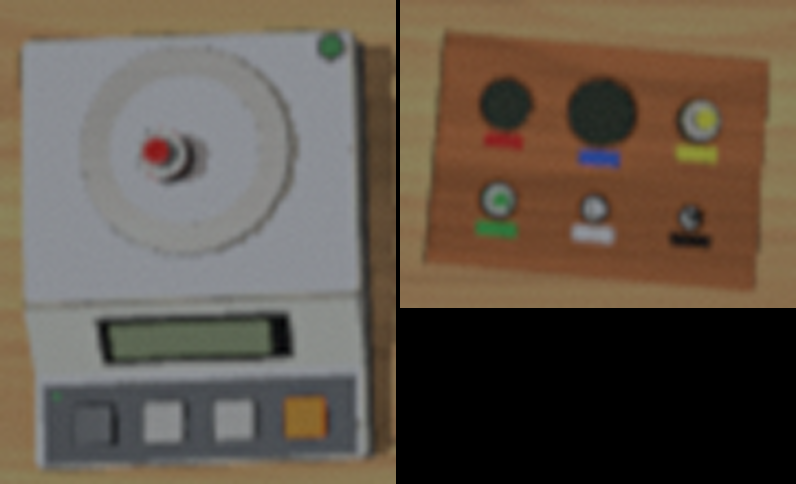

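```bash
python3 - <<'E'
from h import *
v=V('top0')
g=lambda a,b:((a+.5)/4.4-.5+145,(b+.5)/4.4-.5+145)
k=lambda a,b:((a-404+4+.5-4)/4.4-.5+268,(b+.5)/4.4-.5+175)
print('knob',v.pt(*g(156,152),.134),'orange',v.pt(*g(306,418),.058),'dark',v.pt(*g(96,425),.058))
print('slot',v.pt(*k(506,104),.035),'blue',v.pt(*k(602,112),.035))
A=v.pt(*k(445,30),.035);B=v.pt(*k(768,62),.035);C=v.pt(*k(425,262),.035);D=v.pt(*k(755,290),.035)
for P,Q in((A,B),(C,D),(C,A),(D,B)): print(np.degrees(np.arctan2(*(Q-P)[[1,0]])),np.linalg.norm(Q-P))
s=r.state();M=R.from_rotvec(s['tool_rot']).as_matrix();print(M.round(3).tolist())
E
```

```text
knob [0.60297574 0.18407752 0.134     ] orange [0.44727538 0.10013391 0.058     ] dark [0.44009225 0.23038582 0.058     ]
slot [ 0.5672034  -0.11001796  0.035     ] blue [ 0.56345325 -0.17195113  0.035     ]
-94.36673171952864 0.2098238839686359
-93.54757216802417 0.21126220958110015
-3.828380306851685 0.14955695559148294
-3.2634361810534736 0.1465572050963988
[[0.923, 0.385, -0.0], [0.385, -0.923, 0.001], [0.0, -0.001, -1.0]]
```

Emit:
jog_arm(moves=[{"x": 0.029, "y": -0.027, "twist": 6.65, "fingers": 0}, {"x": 0.026, "y": -0.03, "twist": 6.65}, {"x": 0.022, "y": -0.033, "twist": 6.65}, {"x": 0.018, "y": -0.036, "twist": 6.65}, {"x": 0.014, "y": -0.037}])

```text
$.moves[0]: bad value
```

Emit:
jog_arm(moves=[{"x": 0.029, "y": -0.027, "z": 0.0, "twist": 6.65, "fingers": 0.0}, {"x": 0.026, "y": -0.03, "z": 0.0, "twist": 6.65, "fingers": 0.0}, {"x": 0.022, "y": -0.033, "z": 0.0, "twist": 6.65, "fingers": 0.0}, {"x": 0.018, "y": -0.036, "z": 0.0, "twist": 6.65, "fingers": 0.0}, {"x": 0.014, "y": -0.037, "z": 0.0, "twist": 0.0, "fingers": 0.0}])

```text
t: 0.52
tcp_pos: [0.3306, -0.4199, 0.236]
tool_rot: [-3.138, 0.146, 0.003]
contact_force: [1.0, -1.0, 0.4]
width: 0.0855
```

Emit:
jog_arm(moves=[{"x": 0.0135, "y": -0.0375, "z": 0.0, "twist": 0.0, "fingers": 0.0}, {"x": 0.0135, "y": -0.0375, "z": 0.0, "twist": 0.0, "fingers": 0.0}, {"x": 0.0135, "y": -0.0375, "z": 0.0, "twist": 0.0, "fingers": 0.0}, {"x": 0.0135, "y": -0.0375, "z": 0.0, "twist": 0.0, "fingers": 0.0}, {"x": 0.0135, "y": -0.0375, "z": 0.0, "twist": 0.0, "fingers": 0.0}])

```text
t: 0.93
tcp_pos: [0.4165, -0.2301, 0.2352]
tool_rot: [-3.137, 0.152, 0.004]
contact_force: [0.8, -1.1, 0.4]
width: 0.0856
```

Emit:
jog_arm(moves=[{"x": 0.0135, "y": -0.0375, "z": 0.0, "twist": 0.0, "fingers": 0.0}, {"x": 0.0135, "y": -0.0375, "z": 0.0, "twist": 0.0, "fingers": 0.0}, {"x": 0.0135, "y": -0.0375, "z": 0.0, "twist": 0.0, "fingers": 0.0}, {"x": 0.0135, "y": -0.0375, "z": 0.0, "twist": 0.0, "fingers": 0.0}, {"x": 0.0135, "y": -0.0375, "z": 0.0, "twist": 0.0, "fingers": 0.0}])

```text
t: 1.35
tcp_pos: [0.503, -0.0404, 0.2352]
tool_rot: [-3.137, 0.153, 0.005]
contact_force: [1.5, -1.5, 0.8]
width: 0.0851
```

Emit:
jog_arm(moves=[{"x": 0.0135, "y": -0.0375, "z": 0.0, "twist": 0.0, "fingers": 0.0}, {"x": 0.0135, "y": -0.0375, "z": 0.0, "twist": 0.0, "fingers": 0.0}, {"x": 0.0135, "y": -0.0375, "z": 0.0, "twist": 0.0, "fingers": 0.0}, {"x": 0.0135, "y": -0.0375, "z": 0.0, "twist": 0.0, "fingers": 0.0}, {"x": 0.0135, "y": -0.0375, "z": 0.0, "twist": 0.0, "fingers": 0.0}])

```text
t: 1.77
tcp_pos: [0.5891, 0.1494, 0.2345]
tool_rot: [-3.137, 0.151, 0.007]
contact_force: [1.2, -0.3, 0.6]
width: 0.0851
```

Emit:
jog_arm(moves=[{"x": 0.0085, "y": -0.033, "z": 0.0, "twist": -1.5, "fingers": 0.0}, {"x": 0.0, "y": 0.0, "z": 0.0, "twist": 0.0, "fingers": 0.0}, {"x": 0.0, "y": 0.0, "z": 0.0, "twist": 0.0, "fingers": 0.0}])

```text
t: 2.02
tcp_pos: [0.6031, 0.1912, 0.2329]
tool_rot: [-3.138, 0.099, 0.006]
contact_force: [-0.8, -0.4, 0.5]
width: 0.0852
```

```bash
python3 - <<'E'
from h import *
s=r.state(); print(s['tcp_pos'],s['tool_rot'],s['t'])
p,d,m=snap('wrist','w1'); print(np.round(m['T'],3).tolist(),m['vfov'])
E
```

```text
[0.60307772 0.19116995 0.23294806] [-3.1377274   0.09921633  0.00638434] 2.0167
[[-0.063, -0.959, -0.276, 0.673], [-0.998, 0.06, 0.019, 0.187], [-0.001, 0.277, -0.961, 0.367], [0.0, 0.0, 0.0, 1.0]] 58.56371502484189
```

View pics/w1.png

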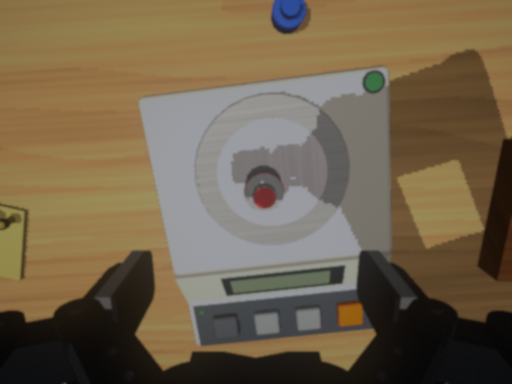

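The red disc is at (264,197), the orange key at (350,314) and the dark key at (226,326).

```bash
python3 - <<'E'
from h import *
v=V('w1')
p=v.p.astype(int); m=((p[...,0]>90)&(p[...,1]<50)&(p[...,2]<50)).astype(np.uint8); m[:,:220]=0;m[:,310:]=0
n,l,st,ce=cv2.connectedComponentsWithStats(m)
for i in range(1,n):
    if st[i,4]>60: print('red',st[i],ce[i],v.pt(*ce[i],.134),v.pt(*ce[i]))
for n,u,w in(('orange',350,314),('grey',308,319),('dark',226,326)): print(n,v.pt(u,w,.058),v.pt(u,w))
E
```

```text
red [255 189  19  17 259] [264.2972973  196.97297297] [0.60489793 0.1850357  0.134     ] [0.60489555 0.18503564 0.13399188]
orange [0.45029015 0.10246347 0.058     ] [0.44965644 0.10222327 0.0571217 ]
grey [0.4469701  0.14622999 0.058     ] [0.4466244  0.14616781 0.05752791]
dark [0.4437918  0.23261972 0.058     ] [0.4433959  0.2326987  0.05746686]
```

Emit:
jog_arm(moves=[{"x": 0.002, "y": 0.0063, "z": 0.035, "twist": 0.0, "fingers": 0.0}, {"x": 0.0, "y": 0.0, "z": 0.035, "twist": 0.0, "fingers": 0.0}, {"x": 0.0, "y": 0.0, "z": 0.02, "twist": 0.0, "fingers": 0.2}, {"x": 0.0, "y": 0.0, "z": 0.01, "twist": 0.0, "fingers": 0.2}, {"x": 0.0, "y": 0.0, "z": 0.0, "twist": 0.0, "fingers": 0.2}])

```text
t: 2.48
tcp_pos: [0.6041, 0.1807, 0.1313]
tool_rot: [-3.137, 0.105, 0.002]
contact_force: [-1.2, 0.0, 0.5]
width: 0.0684
```

Emit:
jog_arm(moves=[{"x": 0.0, "y": -0.004, "z": 0.012, "twist": 0.0, "fingers": 0.2}, {"x": 0.0, "y": 0.0, "z": 0.006, "twist": 0.0, "fingers": 0.2}, {"x": 0.0, "y": 0.0, "z": 0.0, "twist": 0.0, "fingers": 0.2}])

```text
t: 2.73
tcp_pos: [0.6052, 0.1837, 0.114]
tool_rot: [-3.136, 0.109, -0.0]
contact_force: [0.0, -0.9, -0.4]
width: 0.0684
```

Emit:
jog_arm(moves=[{"x": 0.0, "y": -0.001, "z": 0.0015, "twist": 0.0, "fingers": 0.35}, {"x": 0.0, "y": 0.0, "z": 0.0, "twist": 0.0, "fingers": 0.45}, {"x": 0.0, "y": 0.0, "z": 0.0, "twist": 0.0, "fingers": 0.55}, {"x": 0.0, "y": 0.0, "z": 0.0, "twist": 0.0, "fingers": 0.65}, {"x": 0.0, "y": 0.0, "z": 0.0, "twist": 0.0, "fingers": 0.8}])

```text
t: 3.15
tcp_pos: [0.607, 0.1853, 0.1154]
tool_rot: [-3.135, 0.108, -0.007]
contact_force: [0.2, -0.3, -2.0]
width: 0.0273
```

Emit:
jog_arm(moves=[{"x": 0.0, "y": 0.0, "z": 0.0, "twist": 0.0, "fingers": 1.0}, {"x": 0.0, "y": 0.0, "z": 0.0, "twist": 0.0, "fingers": 1.0}, {"x": 0.0, "y": 0.0, "z": 0.0, "twist": 0.0, "fingers": 1.0}])

```text
t: 3.4
tcp_pos: [0.6071, 0.1854, 0.1158]
tool_rot: [-3.135, 0.108, -0.008]
contact_force: [-0.0, 0.6, -1.7]
width: 0.0274
```

```bash
python3 - <<'E'
from h import *
p,d,m=snap('wrist','w2'); q,_,_=snap('scene','s2')
a=cv2.resize(p[140:384,130:400,::-1],None,fx=1.6,fy=1.6,interpolation=cv2.INTER_CUBIC)
b=cv2.resize(q[120:280,270:410,::-1],(342,390),interpolation=cv2.INTER_CUBIC)
cv2.imwrite('pics/grip.png',np.hstack([a,b]))
E
```

```text
(no output)
```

View pics/grip.png

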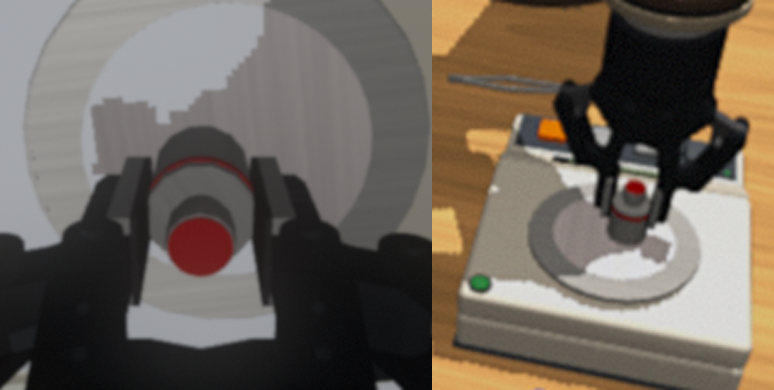

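```bash
cat >> h.py <<'E'
def red(out,h,box=(200,320,150,384)):
    v=V(out); p=v.p.astype(int); m=((p[...,0]>80)&(p[...,1]<50)&(p[...,2]<50)).astype(np.uint8)
    k=np.zeros_like(m); k[box[2]:box[3],box[0]:box[1]]=1
    n,l,st,ce=cv2.connectedComponentsWithStats(m*k); i=1+np.argmax(st[1:,4])
    return st[i],ce[i],v.pt(*ce[i],h),v.pt(*ce[i])
E
python3 - <<'E'
from h import *
print(red('w2',.134)); s=r.state(); print(s['tcp_pos'],s['tool_rot'],s['contact_force'])
M=R.from_rotvec(s['tool_rot']).as_matrix();print(M.round(3)); P=red('w2',.134)[3]; print(M.T@(P-s['tcp_pos']))
v=V('w2'); 
for y in (0,-.03,.03): print(v.pt(256,160+y*1000), v.d[170,256])
E
```

```text
(array([ 235,  276,   40,   36, 1104], dtype=int32), array([254.73460145, 293.2798913 ]), array([0.60499946, 0.18602145, 0.134     ]), array([0.60546995, 0.18598478, 0.13477183]))
[0.60707101 0.18541408 0.11573231] [-3.1351066   0.10818984 -0.00756243] [ 0.23095231 -0.38499097 -1.52766455]
[[ 0.998 -0.069  0.005]
 [-0.069 -0.998  0.004]
 [ 0.005 -0.005 -1.   ]]
[-0.00154786 -0.00054988 -0.01904453]
[0.64843505 0.18263867 0.08742951] 0.16439494
[0.6625781  0.18167059 0.08746211] 0.16439494
[0.63375324 0.18364268 0.0879865 ] 0.16439494
```

Emit:
jog_arm(moves=[{"x": 0.0, "y": 0.0, "z": -0.01, "twist": 0.0, "fingers": 1.0}, {"x": 0.0, "y": 0.0, "z": -0.025, "twist": 0.0, "fingers": 1.0}, {"x": 0.0, "y": 0.0, "z": -0.03, "twist": 0.0, "fingers": 1.0}, {"x": 0.0, "y": 0.01, "z": -0.01, "twist": 0.0, "fingers": 1.0}, {"x": -0.002, "y": 0.025, "z": 0.0, "twist": 0.0, "fingers": 1.0}])

```text
t: 3.92
tcp_pos: [0.6016, 0.1522, 0.1939]
tool_rot: [-3.135, 0.103, -0.004]
contact_force: [-0.1, -0.4, -2.2]
width: 0.0272
```

Emit:
jog_arm(moves=[{"x": -0.003, "y": 0.036, "z": 0.0, "twist": 0.0, "fingers": 1.0}, {"x": -0.003, "y": 0.036, "z": 0.0, "twist": 0.0, "fingers": 1.0}, {"x": -0.003, "y": 0.036, "z": 0.0, "twist": 0.0, "fingers": 1.0}, {"x": -0.003, "y": 0.036, "z": 0.0, "twist": 0.0, "fingers": 1.0}, {"x": -0.003, "y": 0.036, "z": 0.0, "twist": 0.0, "fingers": 1.0}])

```text
t: 4.33
tcp_pos: [0.5742, -0.0318, 0.1963]
tool_rot: [-3.135, 0.093, -0.013]
contact_force: [1.8, 0.4, -1.5]
width: 0.0276
```

Emit:
jog_arm(moves=[{"x": 0.0, "y": 0.015, "z": 0.0, "twist": 0.0, "fingers": 1.0}, {"x": 0.0, "y": 0.0, "z": 0.0, "twist": 0.0, "fingers": 1.0}, {"x": 0.0, "y": 0.0, "z": 0.0, "twist": 0.0, "fingers": 1.0}])

```text
t: 4.58
tcp_pos: [0.571, -0.0557, 0.1969]
tool_rot: [-3.136, 0.103, -0.013]
contact_force: [0.3, 0.9, -1.4]
width: 0.0274
```

```bash
python3 - <<'E'
from h import *
s=r.state(); print(s['tcp_pos'],s['tool_rot'],s['t'])
snap('wrist','w3'); snap('top','t3')
M=R.from_rotvec(s['tool_rot']).as_matrix(); P=red('w3',.2); print(P, M.T@(P[3]-s['tcp_pos']))
v=V('t3'); c=v.p[175:245,268:358,::-1]
E
```

```text
[ 0.57097659 -0.0557214   0.19687322] [-3.13627907  0.10349294 -0.01341039] 4.5833
(array([ 236,  277,   38,   34, 1026], dtype=int32), array([254.76218324, 293.51754386]), array([ 0.55958902, -0.05447504,  0.2       ]), array([ 0.5690607 , -0.05516966,  0.21563845])) [-0.00178996 -0.00049665 -0.0187792 ]
```

View pics/w3.png

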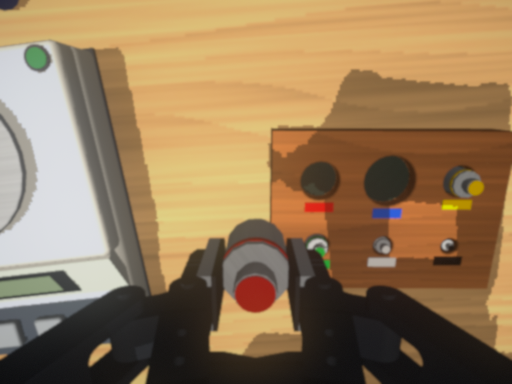

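```bash
python3 - <<'E'
from h import *
v=V('w3')
g=cv2.cvtColor(v.p,cv2.COLOR_RGB2GRAY)
for n,b in(('red',(296,346,158,202)),('blue',(360,420,150,205))):
    m=(g[b[2]:b[3],b[0]:b[1]]<52).astype(np.uint8)
    k,l,st,ce=cv2.connectedComponentsWithStats(m); i=1+np.argmax(st[1:,4]); x,y,w,h,a=st[i]; x+=b[0];y+=b[2]
    c=(x+(w-1)/2,y+(h-1)/2); print(n,x,y,w,h,a,c,v.pt(*c,.035), v.pt(x-.5,c[1],.035),v.pt(x+w-.5,c[1],.035), v.pt(c[0],y-.5,.035),v.pt(c[0],y+h-.5,.035))
print(v.pt(295,150),v.pt(350,200))
print('knob by top cam')
print(R.from_rotvec(r.state()['tool_rot']).as_matrix().round(4))
t=V('t3');p=t.p.astype(int);m=(p[...,0]>90)&(p[...,1]<60)&(p[...,2]<60);ys,xs=np.where(m)
for y,x in zip(ys,xs):
    if 225<x<300 and 150<y<230: print(x,y,t.pt(x,y,.2155).round(4),end=' ')
E
```

```text
red 321 168 18 24 184 (np.float64(329.5), np.float64(179.5)) [ 0.56878054 -0.12075344  0.035     ] [ 0.56930107 -0.1128021   0.035     ] [ 0.56826009 -0.12870354  0.035     ] [ 0.57957644 -0.12084786  0.035     ] [ 0.557778   -0.12065721  0.035     ]
blue 365 156 50 48 1792 (np.float64(389.5), np.float64(179.5)) [ 0.56531241 -0.17373075  0.035     ] [ 0.56675703 -0.15166355  0.035     ] [ 0.56386842 -0.19578843  0.035     ] [ 0.58675696 -0.17293253  0.035     ] [ 0.54303946 -0.17455981  0.035     ]
[ 0.59684326 -0.09124602  0.03446306] [ 0.54858589 -0.13905257  0.03477443]
knob by top cam
[[ 0.9979 -0.0643  0.0088]
 [-0.0644 -0.9979  0.0034]
 [ 0.0085 -0.0039 -1.    ]]
293 210 [ 0.527  -0.1009  0.2155] 294 211 [ 0.5247 -0.1032  0.2155] 295 211 [ 0.5248 -0.1056  0.2155] 294 212 [ 0.5224 -0.1033  0.2155] 295 212 [ 0.5225 -0.1056  0.2155] 296 212 [ 0.5225 -0.108   0.2155] 298 212 [ 0.5226 -0.1126  0.2155] 295 213 [ 0.5201 -0.1057  0.2155] 296 213 [ 0.5202 -0.108   0.2155] 297 213 [ 0.5202 -0.1103  0.2155] 298 213 [ 0.5203 -0.1127  0.2155] 299 213 [ 0.5203 -0.115   0.2155] 295 223 [ 0.4968 -0.106   0.2155]
```

```bash
python3 - <<'E'
from h import *
v=V('w3')
U,W=np.meshgrid(np.arange(512),np.arange(384)); ray=np.stack([(U-v.cx)/v.f,(W-v.cy)/v.f,np.ones_like(U)],-1)*v.d[...,None]
P=ray@v.T[:3,:3].T+v.T[:3,3]
for n,b in(('red',(292,350,150,205)),('blue',(355,425,145,210))):
    z=P[b[2]:b[3],b[0]:b[1],2]; m=(z<.0315).astype(np.uint8)
    k,l,st,ce=cv2.connectedComponentsWithStats(m); i=1+np.argmax(st[1:,4]); x,y,w,h,a=st[i]; x+=b[0];y+=b[2]
    c=(x+(w-1)/2,y+(h-1)/2); q=v.pt(*c,.035); print(n,x,y,w,h,a,c,q,'diam',v.pt(x-.5,c[1],.035)[1]-v.pt(x+w-.5,c[1],.035)[1],v.pt(c[0],y-.5,.035)[0]-v.pt(c[0],y+h-.5,.035)[0])
E
```

```text
red 301 162 39 38 1138 (np.float64(320.0), np.float64(180.5)) [ 0.56842145 -0.11234574  0.035     ] diam 0.0344860222031082 0.0345598037490481
blue 364 156 52 49 1958 (np.float64(389.5), np.float64(180.0)) [ 0.56485701 -0.1737477   0.035     ] diam 0.04590799397520981 0.044664226016847275
```

Emit:
jog_arm(moves=[{"x": 0.001, "y": 0.028, "z": 0.0, "twist": 0.0, "fingers": 1.0}, {"x": 0.001, "y": 0.022, "z": 0.02, "twist": 0.0, "fingers": 1.0}, {"x": 0.0, "y": 0.0, "z": 0.03, "twist": 0.0, "fingers": 1.0}, {"x": 0.0, "y": 0.0, "z": 0.03, "twist": 0.0, "fingers": 1.0}, {"x": 0.0, "y": 0.0, "z": 0.01, "twist": 0.0, "fingers": 1.0}])

```text
t: 5.1
tcp_pos: [0.5758, -0.1005, 0.1079]
tool_rot: [-3.137, 0.089, -0.028]
contact_force: [-1.3, 0.5, -2.1]
width: 0.0275
```

Emit:
jog_arm(moves=[{"x": 0.0, "y": 0.0, "z": 0.0, "twist": 0.0, "fingers": 1.0}, {"x": 0.0, "y": 0.0, "z": 0.0, "twist": 0.0, "fingers": 1.0}])

```text
t: 5.27
tcp_pos: [0.5748, -0.0981, 0.1059]
tool_rot: [-3.136, 0.085, -0.021]
contact_force: [0.2, 0.1, -1.1]
width: 0.0274
```

Emit:
jog_arm(moves=[{"x": -0.003, "y": 0.01, "z": 0.0, "twist": 0.5, "fingers": 1.0}, {"x": 0.0, "y": 0.0, "z": 0.0, "twist": 0.0, "fingers": 1.0}, {"x": 0.0, "y": 0.0, "z": 0.0, "twist": 0.0, "fingers": 1.0}])

```text
t: 5.52
tcp_pos: [0.5728, -0.1071, 0.1091]
tool_rot: [-3.136, 0.095, -0.026]
contact_force: [-0.1, -0.1, -1.6]
width: 0.0273
```

```bash
cat >> h.py <<'E'
def held(out):
    "weight's knob and base in the world, by the wrist camera"
    s=r.state(); snap('wrist',out); M=R.from_rotvec(s['tool_rot']).as_matrix(); P=red(out,.1)[3]
    B=P+M[:,2]*.046; k=np.array([.5684,-.1123,.021])-B
    print('tcp',s['tcp_pos'].round(4),'zaxis',M[:,2].round(4),'knob',P.round(4),'base',B.round(4),'to go (tool)',(M.T@k).round(4),'F',s['contact_force'].round(1))
E
python3 -c "
from h import *
held('w4')"
```

```text
tcp [ 0.5728 -0.1071  0.1091] zaxis [ 0.0165  0.0031 -0.9999] knob [ 0.5706 -0.1065  0.1279] base [ 0.5714 -0.1064  0.0819] to go (tool) [-0.0036  0.0063  0.0608] F [-0.1 -0.1 -1.6]
```

Emit:
jog_arm(moves=[{"x": -0.004, "y": 0.008, "z": 0.01, "twist": 0.0, "fingers": 1.0}, {"x": 0.0, "y": 0.0, "z": 0.012, "twist": 0.0, "fingers": 1.0}, {"x": 0.0, "y": 0.0, "z": 0.0, "twist": 0.0, "fingers": 1.0}])

```text
t: 5.82
tcp_pos: [0.5699, -0.1159, 0.0876]
tool_rot: [-3.138, 0.095, -0.033]
contact_force: [-1.0, 0.3, -3.3]
width: 0.0272
```

```bash
python3 -c "
from h import *
held('w5')"
```

```text
tcp [ 0.5699 -0.1159  0.0876] zaxis [ 0.0213  0.0018 -0.9998] knob [ 0.5676 -0.1154  0.1066] base [ 0.5686 -0.1153  0.0606] to go (tool) [-0.0012 -0.0028  0.0396] F [-1.   0.3 -3.3]
```

Emit:
jog_arm(moves=[{"x": -0.001, "y": -0.003, "z": 0.01, "twist": 0.0, "fingers": 1.0}, {"x": 0.0, "y": 0.0, "z": 0.007, "twist": 0.0, "fingers": 1.0}, {"x": 0.0, "y": 0.0, "z": 0.0, "twist": 0.0, "fingers": 1.0}])

```text
t: 6.12
tcp_pos: [0.5695, -0.1127, 0.0693]
tool_rot: [-3.137, 0.096, -0.033]
contact_force: [-0.2, -0.1, -3.1]
width: 0.0274
```

```bash
python3 -c "
from h import *
held('w6')"
```

```text
tcp [ 0.5695 -0.1127  0.0693] zaxis [ 0.0211  0.0018 -0.9998] knob [ 0.5669 -0.1121  0.0876] base [ 0.5678 -0.1121  0.0416] to go (tool) [0.0002 0.0003 0.0206] F [-0.2 -0.1 -3.1]
```

Emit:
jog_arm(moves=[{"x": 0.0, "y": 0.0, "z": 0.006, "twist": 0.0, "fingers": 1.0}, {"x": 0.0, "y": 0.0, "z": 0.004, "twist": 0.0, "fingers": 1.0}])

```text
t: 6.33
tcp_pos: [0.5702, -0.1125, 0.0595]
tool_rot: [-3.138, 0.095, -0.034]
contact_force: [-0.4, -0.4, -3.1]
width: 0.0273
```

```bash
python3 -c "
from h import *
held('w7')"
```

```text
tcp [ 0.5702 -0.1125  0.0595] zaxis [ 0.0217  0.0017 -0.9998] knob [ 0.5678 -0.112   0.0782] base [ 0.5688 -0.1119  0.0322] to go (tool) [-0.0006  0.0005  0.0112] F [-0.4 -0.4 -3.1]
```

Inside the slot (base at 32 mm, no contact). I'll lower the rest gently.

Emit:
jog_arm(moves=[{"x": -0.0005, "y": 0.0, "z": 0.005, "twist": 0.0, "fingers": 1.0}, {"x": 0.0, "y": 0.0, "z": 0.003, "twist": 0.0, "fingers": 1.0}, {"x": 0.0, "y": 0.0, "z": 0.0015, "twist": 0.0, "fingers": 1.0}])

```text
t: 6.63
tcp_pos: [0.5699, -0.1124, 0.0486]
tool_rot: [-3.138, 0.095, -0.034]
contact_force: [0.6, 0.3, -2.9]
width: 0.0276
```

Emit:
jog_arm(moves=[{"x": 0.0, "y": 0.0, "z": 0.001, "twist": 0.0, "fingers": 1.0}, {"x": 0.0, "y": 0.0, "z": 0.001, "twist": 0.0, "fingers": 1.0}])

```text
t: 6.8
tcp_pos: [0.5705, -0.1125, 0.0479]
tool_rot: [-3.138, 0.095, -0.036]
contact_force: [-11.1, 1.8, 37.6]
width: 0.0274
```

Emit:
jog_arm(moves=[{"x": 0.0, "y": 0.0, "z": -0.0007, "twist": 0.0, "fingers": 1.0}])

```text
t: 6.88
tcp_pos: [0.5705, -0.1125, 0.0491]
tool_rot: [-3.138, 0.095, -0.036]
contact_force: [-0.4, -0.3, -1.2]
width: 0.0273
```

Emit:
jog_arm(moves=[{"x": 0.0, "y": 0.0, "z": 0.0, "twist": 0.0, "fingers": 0.58}, {"x": 0.0, "y": 0.0, "z": 0.0, "twist": 0.0, "fingers": 0.5}, {"x": 0.0, "y": 0.0, "z": 0.0, "twist": 0.0, "fingers": 0.4}])

```text
t: 7.13
tcp_pos: [0.5712, -0.1128, 0.0498]
tool_rot: [-3.138, 0.095, -0.039]
contact_force: [-0.3, 0.3, -0.2]
width: 0.0511
```

```bash
python3 -c "
from h import *
held('w8')"
```

```text
tcp [ 0.5712 -0.1128  0.0498] zaxis [ 0.0246  0.001  -0.9997] knob [ 0.5675 -0.1122  0.0668] base [ 0.5686 -0.1121  0.0208] to go (tool) [-0.0002  0.0002 -0.0002] F [-0.3  0.3 -0.2]
```

View pics/w8.png

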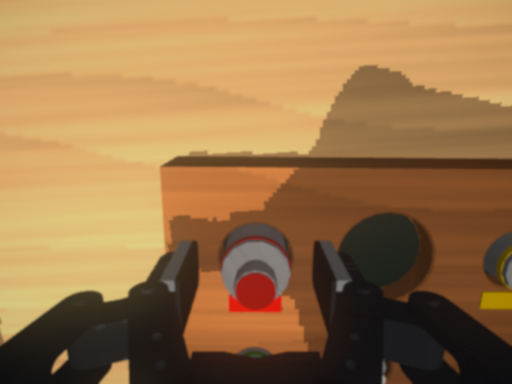

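The weight is seated: knob top at 66.8 mm against an expected 67, and the fingers are clear on both sides. Going up next, then over to the key.

Emit:
jog_arm(moves=[{"x": 0.0, "y": 0.0, "z": -0.025, "twist": 0.0, "fingers": 0.4}, {"x": 0.0, "y": 0.0, "z": -0.035, "twist": 0.0, "fingers": 0.4}, {"x": 0.0, "y": 0.0, "z": -0.035, "twist": 0.0, "fingers": 0.4}, {"x": 0.0, "y": 0.0, "z": -0.025, "twist": 0.0, "fingers": 0.7}, {"x": 0.0, "y": 0.0, "z": 0.0, "twist": 0.0, "fingers": 1.0}])

```text
t: 7.6
tcp_pos: [0.5666, -0.1126, 0.1717]
tool_rot: [-3.137, 0.095, -0.029]
contact_force: [-0.3, -0.4, 0.7]
width: 0.028
```

Emit:
jog_arm(moves=[{"x": -0.022, "y": -0.033, "z": 0.0, "twist": -3.5, "fingers": 1.0}, {"x": -0.021, "y": -0.034, "z": 0.0, "twist": -3.5, "fingers": 1.0}, {"x": -0.018, "y": -0.035, "z": 0.0, "twist": 0.0, "fingers": 1.0}, {"x": -0.018, "y": -0.035, "z": 0.0, "twist": 0.0, "fingers": 1.0}, {"x": 0.0, "y": 0.0, "z": 0.0, "twist": 0.0, "fingers": 1.0}])

```text
t: 8.02
tcp_pos: [0.4845, 0.025, 0.1706]
tool_rot: [3.14, 0.098, 0.04]
contact_force: [0.6, -0.6, -0.1]
width: -0.0003
```

Emit:
jog_arm(moves=[{"x": -0.012, "y": -0.03, "z": 0.01, "twist": 0.0, "fingers": 1.0}, {"x": -0.012, "y": -0.028, "z": 0.01, "twist": 0.0, "fingers": 1.0}, {"x": -0.005, "y": -0.01, "z": 0.01, "twist": 0.0, "fingers": 1.0}, {"x": 0.0, "y": 0.0, "z": 0.0, "twist": 0.0, "fingers": 1.0}, {"x": 0.0, "y": 0.0, "z": 0.0, "twist": 0.0, "fingers": 1.0}])

```text
t: 8.43
tcp_pos: [0.4495, 0.095, 0.1379]
tool_rot: [3.139, 0.103, 0.041]
contact_force: [0.0, -0.2, -0.1]
width: 0.0001
```

```bash
python3 - <<'E'
from h import *
s=r.state(); M=R.from_rotvec(s['tool_rot']).as_matrix(); print(s['tcp_pos'],M.round(4).tolist())
snap('wrist','w9')
E
```

```text
[0.44947546 0.09500834 0.13787583] [[0.9975, 0.0654, 0.0263], [0.0654, -0.9979, 0.0005], [0.0262, 0.0012, -0.9997]]
```

View pics/w9.png

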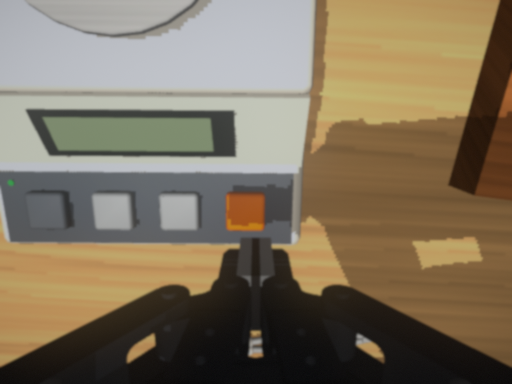

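```bash
python3 - <<'E'
from h import *
v=V('w9')
U,W=np.meshgrid(np.arange(512),np.arange(384)); ray=np.stack([(U-v.cx)/v.f,(W-v.cy)/v.f,np.ones_like(U)],-1)*v.d[...,None]
P=ray@v.T[:3,:3].T+v.T[:3,3]
p=v.p.astype(int)
for n,col in(('orange',(p[...,0]>120)&(p[...,2]<70)&(U>220)&(U<272)&(W>185)&(W<240)),('grey',(p.min(-1)>120)&(U>155)&(U<205)&(W>190)&(W<235))):
    m=col&(P[...,2]>.0555)&(P[...,2]<.061); q=P[m]; print(n,m.sum(),q.mean(0).round(4),q.min(0).round(4),q.max(0).round(4),'z med',np.median(q[:,2]))
s=r.state();M=R.from_rotvec(s['tool_rot']).as_matrix()
tip=s['tcp_pos']+.008*M[:,2]; print('tip',tip,'px',v.px(tip))
# measured fingertip: nearest points around tip
b=P[236:262,236:276]; mm=b[...,2]>.11; print('tip pts min z',np.percentile(b[mm][:,2],[0,5,50]),b[mm][:,0].max(),b[mm][:,1].min(),b[mm][:,1].max())
E
```

```text
orange 1346 [0.449  0.102  0.0573] [0.4359 0.0885 0.0555] [0.4615 0.1149 0.0594] z med 0.05732582388967386
grey 1305 [0.4463 0.1459 0.0573] [0.4329 0.1337 0.0556] [0.4591 0.1588 0.0595] z med 0.057340514185613006
tip [0.44978275 0.09469872 0.12992054] px (np.float64(256.43710828090894), np.float64(257.7335193824301))
tip pts min z [0.13375233 0.13557686 0.14608346] 0.5153596358153739 0.08719395566576962 0.10401411453265208
```

Emit:
jog_arm(moves=[{"x": -0.0025, "y": -0.0075, "z": 0.02, "twist": 0.0, "fingers": 1.0}, {"x": 0.0, "y": 0.0, "z": 0.022, "twist": 0.0, "fingers": 1.0}, {"x": 0.0, "y": 0.0, "z": 0.008, "twist": 0.0, "fingers": 1.0}, {"x": 0.0, "y": 0.0, "z": 0.0, "twist": 0.0, "fingers": 1.0}])

```text
t: 8.82
tcp_pos: [0.4524, 0.0998, 0.0884]
tool_rot: [-3.14, -0.098, -0.05]
contact_force: [-0.3, 0.1, 0.5]
width: 0.0001
```

Emit:
jog_arm(moves=[{"x": -0.004, "y": -0.002, "z": 0.008, "twist": 0.0, "fingers": 1.0}, {"x": 0.0, "y": 0.0, "z": 0.004, "twist": 0.0, "fingers": 1.0}, {"x": 0.0, "y": 0.0, "z": 0.0, "twist": 0.0, "fingers": 1.0}])

```text
t: 9.07
tcp_pos: [0.4508, 0.0999, 0.0774]
tool_rot: [3.14, 0.094, 0.052]
contact_force: [-0.6, -0.1, 0.2]
width: -0.0002
```

Emit:
jog_arm(moves=[{"x": -0.002, "y": -0.002, "z": 0.005, "twist": 0.0, "fingers": 1.0}, {"x": 0.0, "y": 0.0, "z": 0.003, "twist": 0.0, "fingers": 1.0}, {"x": 0.0, "y": 0.0, "z": 0.0, "twist": 0.0, "fingers": 1.0}])

```text
t: 9.32
tcp_pos: [0.4505, 0.1013, 0.0705]
tool_rot: [-3.14, -0.092, -0.056]
contact_force: [0.7, 0.1, -0.3]
width: -0.0001
```

Emit:
jog_arm(moves=[{"x": -0.001, "y": 0.0, "z": 0.0015, "twist": 0.0, "fingers": 1.0}, {"x": 0.0, "y": 0.0, "z": 0.001, "twist": 0.0, "fingers": 1.0}])

```text
t: 9.48
tcp_pos: [0.45, 0.1013, 0.0682]
tool_rot: [-3.139, -0.092, -0.057]
contact_force: [-0.2, 0.2, -1.1]
width: 0.0003
```

Emit:
jog_arm(moves=[{"x": 0.0, "y": 0.0, "z": 0.0005, "twist": 0.0, "fingers": 1.0}])

```text
t: 9.57
tcp_pos: [0.4501, 0.1013, 0.0678]
tool_rot: [-3.139, -0.092, -0.058]
contact_force: [-0.8, 0.2, -0.6]
width: -0.0002
```

Emit:
jog_arm(moves=[{"x": 0.0, "y": 0.0, "z": 0.0008, "twist": 0.0, "fingers": 1.0}])

```text
t: 9.65
tcp_pos: [0.4502, 0.1013, 0.0671]
tool_rot: [-3.139, -0.092, -0.058]
contact_force: [0.6, -1.0, 0.2]
width: -0.0
```

Emit:
jog_arm(moves=[{"x": 0.0, "y": 0.0, "z": 0.0007, "twist": 0.0, "fingers": 1.0}])

```text
t: 9.73
tcp_pos: [0.4503, 0.1014, 0.0663]
tool_rot: [-3.139, -0.092, -0.058]
contact_force: [-0.7, -0.4, 0.2]
width: 0.0002
```

Emit:
jog_arm(moves=[{"x": 0.0, "y": 0.0, "z": 0.0007, "twist": 0.0, "fingers": 1.0}])

```text
t: 9.82
tcp_pos: [0.4502, 0.1014, 0.0656]
tool_rot: [-3.139, -0.092, -0.058]
contact_force: [-1.1, 0.3, 3.0]
width: 0.0001
```

Emit:
jog_arm(moves=[{"x": 0.0, "y": 0.0, "z": 0.0007, "twist": 0.0, "fingers": 1.0}])

```text
t: 9.9
tcp_pos: [0.4502, 0.1014, 0.0649]
tool_rot: [-3.139, -0.092, -0.058]
contact_force: [-0.9, 0.2, 3.8]
width: 0.0003
```

Emit:
jog_arm(moves=[{"x": 0.0, "y": 0.0, "z": 0.0007, "twist": 0.0, "fingers": 1.0}])

```text
t: 9.98
tcp_pos: [0.4503, 0.1014, 0.0642]
tool_rot: [-3.139, -0.093, -0.058]
contact_force: [-1.4, -0.1, 4.2]
width: 0.0003
```

Emit:
jog_arm(moves=[{"x": 0.0, "y": 0.0, "z": 0.0007, "twist": 0.0, "fingers": 1.0}])

```text
t: 10.07
tcp_pos: [0.4502, 0.1014, 0.0635]
tool_rot: [-3.139, -0.092, -0.058]
contact_force: [-0.8, 0.8, 3.0]
width: 0.0002
```

Emit:
jog_arm(moves=[{"x": 0.0, "y": 0.0, "z": 0.0006, "twist": 0.0, "fingers": 1.0}])

```text
t: 10.15
tcp_pos: [0.4502, 0.1014, 0.0629]
tool_rot: [-3.139, -0.093, -0.058]
contact_force: [-1.4, -1.0, 1.5]
width: -0.0
```

The force peaked at about 4.2 N, then collapsed to 1.5 N at roughly 3.5–4 mm of travel, so the key has clicked. Letting it up.

Emit:
jog_arm(moves=[{"x": 0.0, "y": 0.0, "z": -0.005, "twist": 0.0, "fingers": 1.0}, {"x": 0.0, "y": 0.0, "z": -0.02, "twist": 0.0, "fingers": 1.0}, {"x": 0.0, "y": 0.0, "z": -0.035, "twist": 0.0, "fingers": 1.0}, {"x": 0.0, "y": 0.0, "z": -0.03, "twist": 0.0, "fingers": 1.0}, {"x": 0.0, "y": 0.0, "z": 0.0, "twist": 0.0, "fingers": 1.0}])

```text
t: 10.57
tcp_pos: [0.4457, 0.1011, 0.1554]
tool_rot: [3.14, 0.092, 0.05]
contact_force: [2.4, 0.0, 0.7]
width: -0.0002
```

Emit:
jog_arm(moves=[{"x": 0.0, "y": 0.0, "z": 0.0, "twist": 0.0, "fingers": 1.0}, {"x": 0.0, "y": 0.0, "z": 0.0, "twist": 0.0, "fingers": 1.0}])

```text
t: 10.73
tcp_pos: [0.4466, 0.1013, 0.1573]
tool_rot: [-3.139, -0.092, -0.056]
contact_force: [0.7, 1.3, -0.2]
width: -0.0001
```

```bash
python3 - <<'E'
from h import *
snap('wrist','w10'); q,_,_=snap('scene','s10'); v=V('w10')
U,W=np.meshgrid(np.arange(512),np.arange(384)); ray=np.stack([(U-v.cx)/v.f,(W-v.cy)/v.f,np.ones_like(U)],-1)*v.d[...,None]
P=ray@v.T[:3,:3].T+v.T[:3,3]
for n,c in(('zero',(.449,.102)),('units',(.4463,.1459)),('print',(.4437,.19)),('power',(.441,.234))):
    m=(abs(P[...,0]-c[0])<.008)&(abs(P[...,1]-c[1])<.008)&(P[...,2]<.08); print(n,m.sum(),np.median(P[m][:,2]) if m.any() else '')
cv2.imwrite('pics/end.png',cv2.resize(q[100:300,100:420,::-1],None,fx=2.2,fy=2.2,interpolation=cv2.INTER_CUBIC))
E
```

```text
zero 487 0.057453311537014745
units 486 0.05735810623479083
print 486 0.05736921584595375
power 484 0.05728820371893846
```

View pics/end.png

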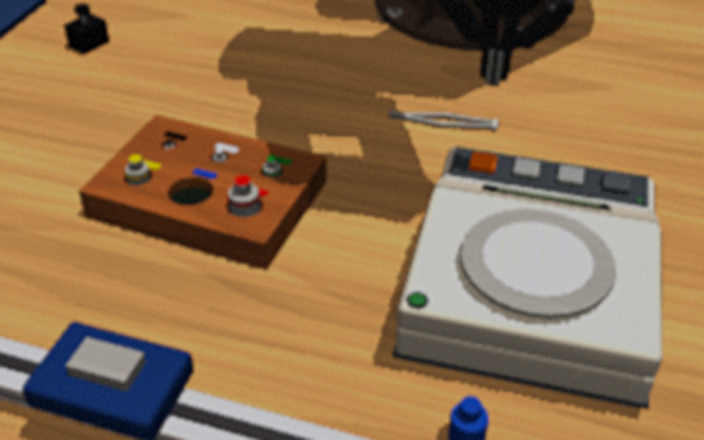

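The picture shows an empty pan at (537,260), the red weight upright in its slot at (243,196), all four keys up and the other weights in place. I'll hand in the job.

```bash
python3 -c "
from h import *
print(order.finish_job())"
```

```text
the job is handed in; nothing more can be done
None
```

The red weight is in its red-labelled slot and the zero key was clicked once with the pan empty. I handed the job in at about 11 s; the hand-in reported no verdict.

- **Weight:** I took it off the pan by the body and lowered it into the slot. The knob top measured 66.8 mm afterwards, against 67 mm expected, and it stands upright. It touched the slot floor with about 38 N for one row, close to the 40 N limit, so I backed off 1 mm before letting go.
- **Zero key:** The force peaked at about 4.2 N and fell to 1.5 N at roughly 3.5–4 mm of travel. That is past the click and short of the 5.5 mm where the stop begins. Travel is worked out from the tool height, not measured directly.
- **Last checks:** All four keys measured level at about 57.4 mm, so the zero key came back up. The pan is empty, the other weights and the blue look-alike are in place, and the gripper is well clear of everything.
- **Readings that disagreed:**
  - The gripper read 27.4 mm across the 30 mm body, though the pictures showed a sound grip.
  - The top and wrist cameras differed by 2–4 mm, so I relied on the wrist camera.
  - The tool ended tilted by about 2° from drift over many small moves.

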